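# Crimp the capped vial with the bench-mounted locking pliers and free it

### The job

One of the two bench-mounted locking pliers has a vial with a metal cap standing between its jaws. Squeeze that pliers' two handles together until they lock shut on the cap and let go so that they hold by themselves; then press its release lever down so that the pliers spring open, leaving the vial standing upright in its nest. Do not work the other pliers, whose vial has no cap.

Things in the scene. Friction and masses are not known exactly. Their poses are not given: they have to be found in the camera images.
- crimper: The locking pliers to use: its jaws stand around the capped vial. It lies level, bolted to the bench on a steel plate; grey pivot housing (60 x 46 mm, top at z 68 mm). Origin on the bench under the housing's centre; z up, +x along the pliers to the jaws, y across. Two handles stick out to -x, mirrored about x. Nothing within 120 mm of the handles is over 110 mm high.
- handles (a point): Point midway between the two handles where to squeeze them, at (-95, 0, 50) mm in the frame of crimper. Here the sleeves measure 67 mm over their outer faces (along the pliers' y) when open, 30 mm when locked. Sleeves: each 11 mm thick, 20 mm tall (z 40 to 60 mm), from x = -60 to -130 mm, bare bench below beyond x = -65. Axes as crimper.
- grip (a joint): Angle of each handle of the pliers to use; both move together. 0 = open (sprung), 0.19 to 0.20 rad = locked. It takes about 10 N on each handle at first, less later; past dead centre (0.14 rad) they snap to 0.19 or more and stay. The jaws follow and pinch the cap.
- release: Its release lever, lying on the housing. Origin at its hinge, (22, 0, 76) mm in the frame of crimper; a pad 22 x 22 x 6 mm is centred at (-46, 0, 0) mm in the lever's frame. Flat when the pliers are open; when locked the pad stands up by 0.48 rad, centre at (-19, 0, 97) mm of crimper. Pressed down about 6 mm (under 15 N) the pliers spring open and the lever drops flat.
- vial: Amber glass vial, 22.6 mm diameter, 47 mm tall, with a 21 mm aluminium cap, loose, standing in a shallow ring nest (8 mm above the bench) at x = 58 mm in the frame of crimper. Origin at the centre of its underside, z up along the vial.
- spare_grip (a joint): Handle angle of the other, identical locking pliers, whose vial has no cap: 0 = open. Leave it open.
Not all that is in view belongs to the job. What is shaped like the crimper but yellow is not meant. What is shaped like the part that bears spare_grip but yellow is not meant.

How it is judged:
By the outcome, as a careful person would: the job done as asked, in the order asked, and still so for the second after the job is handed in, with the robot touching nothing.
It also fails if it takes over 42 s, if anything falls off the work surface, if the arm or the gripper's body presses on something with over 40 N, if the wrist force passes 120 N, or if a joint passes its speed limit or range.

### The arm

A 7-joint arm with a two-finger parallel gripper is mounted at the origin on the work surface. World frame = base frame: x ahead of the robot, y to its left, z up, the work surface at z = 0. Lengths are in m, angles in rad, forces in N, time in s.
With the tool pointing down it reaches from about 0.425 to 1.025 m from the base axis. Payload 9.4 kg.
Tool frame: the origin (TCP) lies on the centre line of the jaws, within the pads' length; the fingertips stand 14 mm ahead of it and the grasp point (between the pads) lies 5 mm behind it (bot.finger_overhang is the distance from the TCP to the fingertips, in m); x points along the fingers, y is the direction in which the jaws open and shut, and the axes are right-handed (so a half turn about x gives the same grasp; the last joint's range is limited). The gripper opens to 93 mm and grips with 3 to 60 N. Pads are 15 mm wide; open, the fingers measure 128 mm over their backs; the gripper's body (75 mm by 188 mm) begins 65 mm behind the grasp point.
Start: joints at [1.071, 0.599, -0.003, 1.599, 0.002, 0.943, -0.08], TCP at [0.297, -0.661, 0.233] pointing down, gripper open.
Joint ranges: [-2.57, 2.57], [-0.35, 1.97], [-1.29, 1.29], [0.11, 2.56], [-1.05, 4.19], [0.11, 1.86], [-2.63, 2.63]. Speed limits (rad/s): [2.22, 2.22, 3.01, 3.01, 3.14, 3.14, 3.14].

### API

Orientations are given as a unit quaternion [w, x, y, z].
In Python, from cell import bot gives the robot as it stands.
- The arm moves only by the tool move_arm, never from a script. Its argument "moves" is a list of rows, each a list of 3 entries, a list of its own where there are three numbers: the closure in counts, from 0 (fully open) to 255 (shut), then the shift along the world's x, y, z in m, then the turn, a rotation vector about the world's x, y, z in rad. In form: [[hand, [x, y, z], [rx, ry, rz]], ...]. A call has 1 to 8 rows; each row shifts and turns the commanded pose from where the row before left it; what a row does not reach is not made up. A row lasts 1/8 s, in which the tool goes at most 62.5 mm and 10.7 degrees, less where a joint would pass 70% of its speed; a pose out of reach is approached as far as the arm can. A call with a gripper value outside its range is refused whole. The fingers move at their own pace and stop on an object; the grip force is fixed at half the most. Time passes only in rows, so rows that do not move let the fingers close. It gives the time, the measured TCP pose, the force and the opening at its end, in the units of the state.
- bot.state(): the state, without advancing time (a new reading comes with each control period).
- bot.capture(name): name is "side" or "top" or "wrist"; returns the picture (480x640x3 uint8, red, green, blue); there is no depth.
- bot.camera_params(name): a dict with "camera_matrix" (3x3 intrinsics, pixels), "D" ([k1, k2, p1, p2, k3] as OpenCV has them; the pictures are not rectified), "world_from_camera" (4x4, takes a point from camera to world coordinates). Camera axes: x right, y down, z forward; pixel columns grow to the right and rows downward; lengths in m; the calibration is good to about 2 mm. A picture is of the moment at which its call begins: read the wrist's pose just before it. camera_params takes no time and is no camera call; for the wrist camera it gives the pose at the moment of the call.
- bot.job_done(): hands the job in, once; it reports no verdict.
The state is a dict: "time_s": time; "joint_positions": joint angles; "joint_vel": joint speeds; "joint_torque": joint torques, N m; "position": TCP position; "eef_rot": TCP orientation; "force": force on the tool from outside, world axes, zero at the start; "wrist_torque": the same for the moment, N m; "finger_gap": finger opening in m.
Only numpy, scipy, OpenCV 4.12 (cv2) and the standard library are available. Lean on these libraries where they do the work, as an engineer would, in place of code of your own. Each camera call takes 0.05 s, during which the arm holds its last target.

## Working session

There is one attempt and no reset: what is moved stays moved. The work goes in short steps, Python scripts to look and compute and a tool call to move; the robot and the scene stay as the last step left them, time stands still between calls to the robot, and variables do not carry over. Pictures are saved under pics/ and viewed, and the job is handed in when it is done.

Besides the shell and the picture viewer there is one more tool, called after "Request:" as name(argument=value, ...) on one line, values as JSON. move_arm: Moves the arm, as the interface text tells. Its arguments: {"type":"object","properties":{"moves":{"type":"array","items":{"type":"array"}}},"required":["moves"]}

```bash
mkdir -p pics; ls; python3 - <<'E'
from cell import bot
import cv2
s=bot.state();print(s)
for n in ["side","top","wrist"]:
    p=bot.camera_params(n);print(n,p)
    cv2.imwrite(f"pics/{n}0.png",bot.capture(n)[:,:,::-1])
E
```

```text
pics
{'time_s': 0.0, 'joint_positions': array([ 1.07132512,  0.60011656, -0.00251482,  1.6001624 ,  0.0018562 ,
        0.94287651, -0.07981105]), 'joint_vel': array([ 0.00156177,  0.00051098, -0.00077302, -0.00096389,  0.00061838,
        0.00084327, -0.00051687]), 'joint_torque': array([ 2.04735829e-04, -7.65080452e+01,  1.49702411e+00, -2.52355921e+01,
       -5.25053206e-02,  1.68602995e-02,  1.93615306e-04]), 'position': array([ 0.29721769, -0.66075133,  0.23175495]), 'eef_rot': array([-0.14786082, -0.69117735, -0.14890159,  0.69154853]), 'force': array([ 0.60820149, -0.18989561,  0.41323595]), 'wrist_torque': array([-0.03219582,  0.00973965,  0.01138467]), 'finger_gap': 0.09289940081785014}
side {'camera_matrix': array([[600.72285308,   0.        , 323.13182886],
       [  0.        , 600.72285308, 236.95178934],
       [  0.        ,   0.        ,   1.        ]]), 'D': array([-0.14055682,  0.        ,  0.        ,  0.        ,  0.        ]), 'world_from_camera': array([[-0.77528501, -0.43118089,  0.46153676, -0.03273939],
       [-0.63153121,  0.51754022, -0.57733912,  0.65818
[... 573 characters left out ...]
7,  0.86433214],
       [ 0.        ,  0.        ,  0.        ,  1.        ]])}
wrist {'camera_matrix': array([[359.19879225,   0.        , 312.94098105],
       [  0.        , 359.19879225, 233.83255167],
       [  0.        ,   0.        ,   1.        ]]), 'D': array([-0.03687497,  0.        ,  0.        ,  0.        ,  0.        ]), 'world_from_camera': array([[ 4.10771469e-01, -8.77169772e-01, -2.48676479e-01,
         3.65935921e-01],
       [-9.11738218e-01, -3.95337717e-01, -1.11541518e-01,
        -6.29195917e-01],
       [-4.70343419e-04,  2.72545923e-01, -9.62142660e-01,
         3.82024321e-01],
       [ 0.00000000e+00,  0.00000000e+00,  0.00000000e+00,
         1.00000000e+00]])}
```

View pics/side0.png

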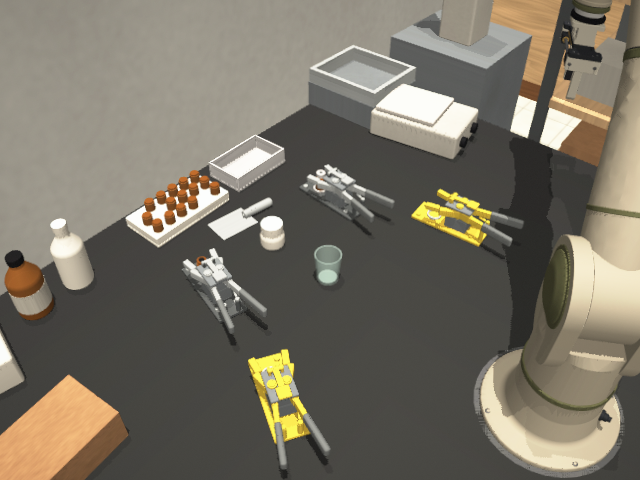

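View pics/top0.png

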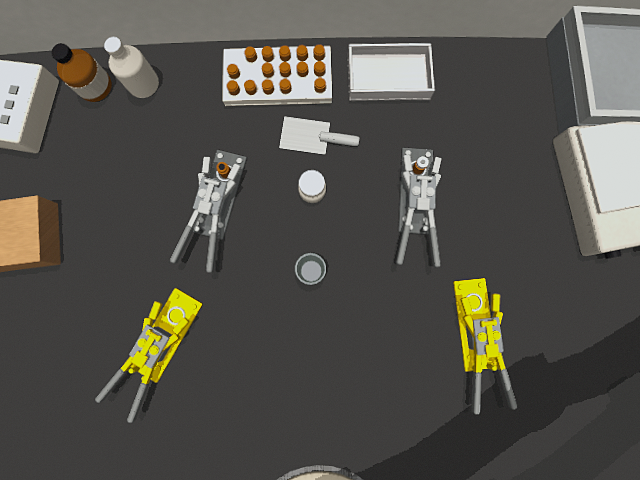

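View pics/wrist0.png

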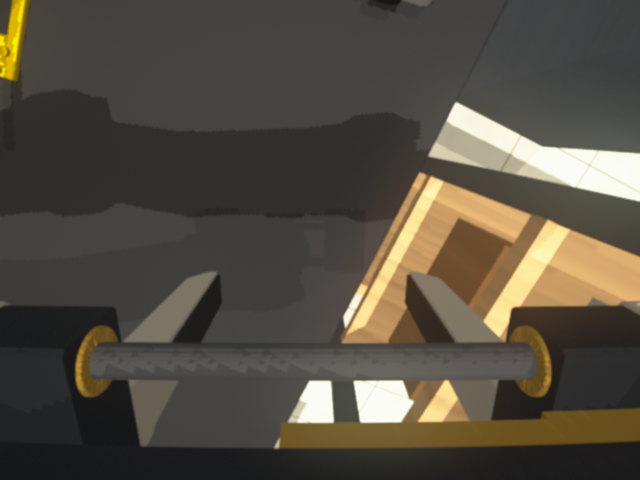

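The capped vial (white/silver ring with metal cap, top image about (421,162), side about (320,182)) is in the right-hand grey pliers. The left one's vial is open amber. I'll zoom in to measure.

```bash
python3 - <<'E'
import cv2,numpy as np
a=cv2.imread("pics/top0.png")[140:275,380:460]
b=cv2.imread("pics/side0.png")[155:235,290:400]
cv2.imwrite("pics/topz.png",cv2.resize(a,None,fx=4.4,fy=4.4,interpolation=cv2.INTER_NEAREST))
cv2.imwrite("pics/sidez.png",cv2.resize(b,None,fx=7,fy=7,interpolation=cv2.INTER_NEAREST))
E
```

```text
(no output)
```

View pics/topz.png

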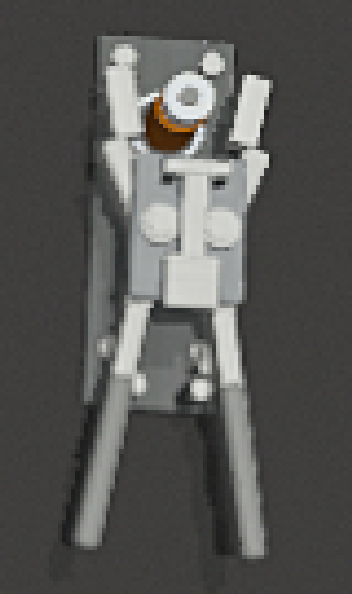

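View pics/sidez.png

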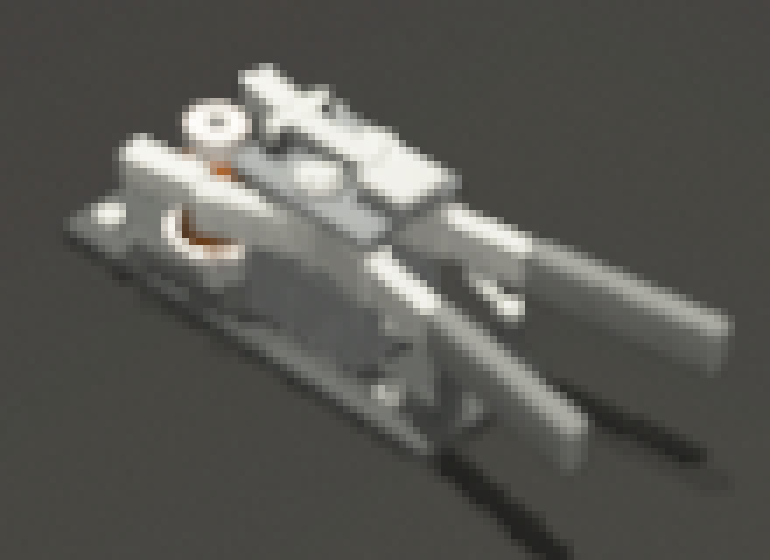

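```bash
cat > h.py <<'E'
import numpy as np,cv2
from cell import bot
def ray(n,uv,P=None):
    P=P or bot.camera_params(n)
    q=cv2.undistortPoints(np.array([[uv]],float),P["camera_matrix"],P["D"])[0,0]
    T=np.array(P["world_from_camera"]);d=T[:3,:3]@[q[0],q[1],1];return T[:3,3],d
def onz(n,uv,z,P=None):
    o,d=ray(n,uv,P);return o+d*(z-o[2])/d[2]
E
python3 - <<'E'
from h import *
t=lambda p:((p[0]+.5)/4.4-.5+380,(p[1]+.5)/4.4-.5+140)
s=lambda p:((p[0]+.5)/7-.5+290,(p[1]+.5)/7-.5+155)
T=dict(LE=(86,546,.06),RE=(255,556,.06),LS=(117,378,.06),RS=(231,383,.06),pad=(190,281,.079),BL=(130,302,.068),BR=(243,303,.068),TL=(135,158,.068),TR=(247,155,.068),cap=(188,96,.055))
S=dict(LE=(573,427,.06),RE=(718,322,.06),LS=(437,308,.06),RS=(528,242,.06),cap=(215,122,.055))
np.set_printoptions(precision=4,suppress=True)
W={}
for k,v in T.items():
    W[k]=onz("top",t(v[:2]),v[2]); print(k,W[k],end=' ')
    if k in S: print(onz("side",s(S[k][:2]),S[k][2]))
    else: print()
m1=(W['LE']+W['RE'])/2;m0=(W['LS']+W['RS'])/2;ml=(W['BL']+W['BR']+W['TL']+W['TR'])/4
for a,b in((m1,m0),(m1,ml),(m1,W['cap']),(m0,ml)):
    d=b-a;print(np.linalg.norm(d[:2]),np.arctan2(d[1],d[0]))
E
```

```text
LE [ 0.4828 -0.1513  0.06  ] [ 0.4838 -0.1477  0.06  ]
RE [ 0.4768 -0.2184  0.06  ] [ 0.4788 -0.2167  0.06  ]
LS [ 0.5495 -0.1671  0.06  ] [ 0.5489 -0.1667  0.06  ]
RS [ 0.5463 -0.213   0.06  ] [ 0.547  -0.2114  0.06  ]
pad [ 0.5843 -0.1945  0.079 ] 
BL [ 0.5786 -0.1725  0.068 ] 
BR [ 0.5771 -0.2178  0.068 ] 
TL [ 0.6375 -0.1779  0.068 ] 
TR [ 0.6378 -0.2235  0.068 ] 
cap [ 0.6669 -0.2041  0.055 ] [ 0.6664 -0.2027  0.055 ]
0.06827540222123811 -0.07605978670215734
0.12861974919410055 -0.10152970879967545
0.18803559098312367 -0.10243307559300192
0.06039152799520961 -0.13032549432016335
```

```bash
python3 - <<'E'
from h import *
from scipy.spatial.transform import Rotation as R
s=bot.state();q=s["eef_rot"];M=R.from_quat(q[[1,2,3,0]]).as_matrix();print(M.round(4),s['position'],s['time_s'])
yaw=-.095
X=np.array([0,0,-1.]);
for sg in(1,-1):
    Y=sg*np.array([-np.sin(yaw),np.cos(yaw),0]);D=np.stack([X,Y,np.cross(X,Y)],1)
    print(sg,R.from_matrix(D@M.T).as_rotvec())
E
```

```text
[[-6.000e-04  4.104e-01 -9.119e-01]
 [ 1.000e-03 -9.119e-01 -4.104e-01]
 [-1.000e+00 -1.100e-03  1.000e-04]] [ 0.29731473 -0.66085154  0.23197859] 0.15
1 [ 4.37887985e-04 -1.50637864e-03  2.62372375e+00]
-1 [-1.12249699e-03 -3.26297737e-04 -5.17868467e-01]
```

Request:
move_arm(moves=[[0,[0.0217,0.0473,0],[0,0,-0.0518]],[0,[0.0217,0.0473,0],[0,0,-0.0518]],[0,[0.0217,0.0473,0],[0,0,-0.0518]],[0,[0.0217,0.0473,0],[0,0,-0.0518]],[0,[0.0217,0.0473,0],[0,0,-0.0518]],[0,[0.0217,0.0473,0],[0,0,-0.0518]],[0,[0.0217,0.0473,0],[0,0,-0.0518]],[0,[0.0217,0.0473,0],[0,0,-0.0518]]])

```text
time_s: 1.15
position: [0.4716, -0.2811, 0.2326]
eef_rot: [-0.002, -0.707, -0.002, 0.707]
force: [0.5, -0.6, 0.8]
finger_gap: 0.0929
```

Request:
move_arm(moves=[[0,[0.0217,0.0473,0],[0,0,-0.0518]],[0,[0.0217,0.0473,0],[0,0,-0.0518]],[0,[0,0,-0.03],[0,0,0]],[0,[0,0,-0.03],[0,0,0]],[0,[0,0,0],[0,0,0]],[0,[0,0,0],[0,0,0]]])

```text
time_s: 1.9
position: [0.5148, -0.1885, 0.1733]
eef_rot: [-0.034, 0.706, -0.034, -0.706]
force: [-0.5, -0.2, -0.2]
finger_gap: 0.093
```

```bash
python3 - <<'E'
from h import *
s=bot.state();print(s['position'],s['eef_rot'],s['force'],s['time_s'])
P=bot.camera_params("wrist")
np.save("w1.npy",P["world_from_camera"])
cv2.imwrite("pics/wrist1.png",bot.capture("wrist")[:,:,::-1])
E
```

```text
[ 0.51475069 -0.18850885  0.1733296 ] [-0.03375357  0.70644128 -0.03387063 -0.70615451] [-0.48109558 -0.17039437 -0.17685288] 1.9
```

View pics/wrist1.png

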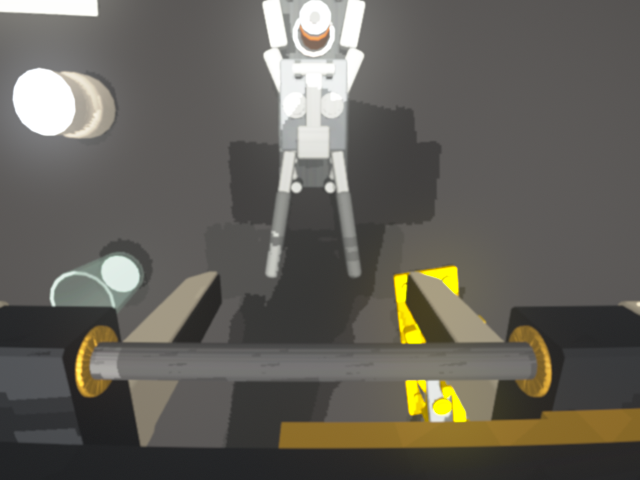

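The wrist view shows the pliers upright and centred at u≈313: sleeve ends (272,274) and (354,274), pad (313,140), cap (315,18). I'll cross-check the pose from these.

```bash
python3 - <<'E'
from h import *
P=bot.camera_params("wrist");np.set_printoptions(precision=4,suppress=True)
for k,uv,z in(("LE",(272,274),.06),("RE",(354,274),.06),("pad",(313,140),.079),("LS",(284,191),.06),("RS",(342,191),.06),("hinge",(313,72),.079)):
    print(k,onz("wrist",uv,z,P))
E
```

```text
LE [ 0.486 -0.153  0.06 ]
RE [ 0.4798 -0.2174  0.06  ]
pad [ 0.5852 -0.1949  0.079 ]
LS [ 0.5505 -0.1701  0.06  ]
RS [ 0.5464 -0.2128  0.06  ]
hinge [ 0.6269 -0.1989  0.079 ]
```

Request:
move_arm(moves=[[0,[0,0,-0.03],[0,0,0]],[0,[0,0,-0.03],[0,0,0]],[0,[0,0,-0.03],[0,0,0]],[0,[0,0,-0.02],[0,0,0]],[0,[0,0,-0.018],[0,0,0]],[0,[0,0,0],[0,0,0]]])

```text
time_s: 2.7
position: [0.5146, -0.1884, 0.0446]
eef_rot: [0.034, -0.706, 0.034, 0.706]
force: [0.2, 0.5, 0.9]
finger_gap: 0.093
```

Request:
move_arm(moves=[[60,[0,0,0],[0,0,0]],[90,[0,0,0],[0,0,0]],[120,[0,0,0],[0,0,0]],[140,[0,0,0],[0,0,0]],[160,[0,0,0],[0,0,0]],[180,[0,0,0],[0,0,0]],[190,[0,0,0],[0,0,0]],[190,[0,0,0],[0,0,0]]])

```text
time_s: 3.7
position: [0.5146, -0.1884, 0.0447]
eef_rot: [-0.034, 0.706, -0.034, -0.706]
force: [-1.5, -2.0, 3.0]
finger_gap: 0.0283
```

Request:
move_arm(moves=[[190,[0,0,0],[0,0,0]],[190,[0,0,0],[0,0,0]],[0,[0,0,0],[0,0,0]],[0,[0,0,0],[0,0,0]],[0,[0,0,0],[0,0,0]],[0,[0,0,0],[0,0,0]]])

```text
time_s: 4.45
position: [0.5145, -0.188, 0.0446]
eef_rot: [0.034, -0.706, 0.034, 0.706]
force: [-0.3, -0.5, -0.9]
finger_gap: 0.0636
```

```bash
python3 - <<'E'
from h import *
s=bot.state();print(s['position'],s['force'],s['time_s'],s['finger_gap'])
b=bot.capture("side")[:,:,::-1][155:235,290:400]
cv2.imwrite("pics/side2.png",cv2.resize(b,None,fx=7,fy=7,interpolation=cv2.INTER_CUBIC))
cv2.imwrite("pics/wrist2.png",bot.capture("wrist")[:,:,::-1])
E
```

```text
[ 0.51452145 -0.1880285   0.04455337] [-0.32635984 -0.5418114  -0.90467622] 4.45 0.06358614836430791
```

View pics/side2.png

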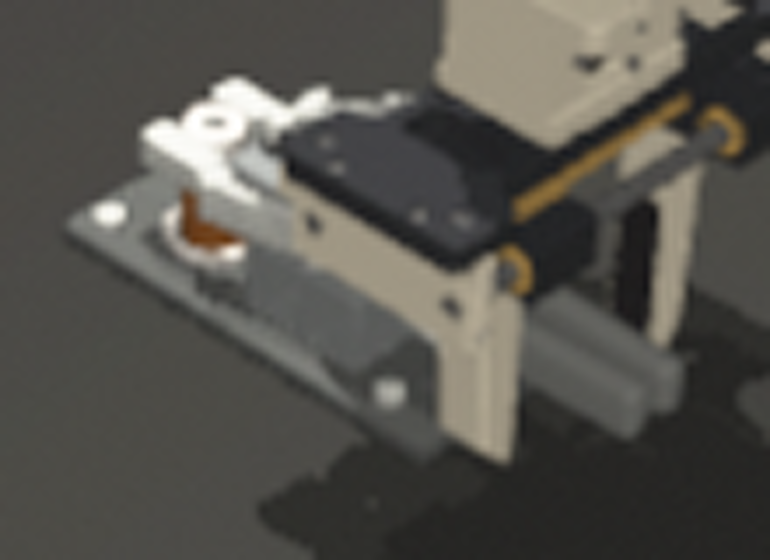

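View pics/wrist2.png

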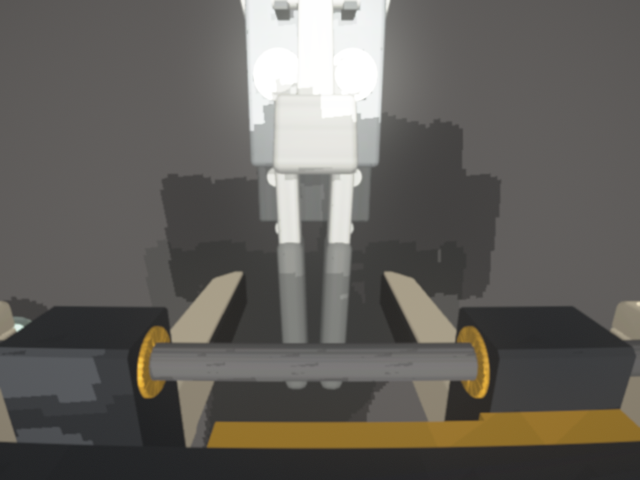

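The handles stay together with the fingers clear and the lever pad is raised, so it is locked and holding by itself. Next I'll withdraw, close the fingers and go over the pad.

Request:
move_arm(moves=[[0,[0,0,0],[0,0,0]],[0,[0,0,0.02],[0,0,0]],[0,[0,0,0.04],[0,0,0]],[0,[0,0,0.06],[0,0,0]],[255,[0,0,0],[0,0,0]],[255,[0.038,-0.004,0],[0,0,0]],[255,[0.0375,-0.0035,0],[0,0,0]],[255,[0,0,0],[0,0,0]]])

```text
time_s: 5.55
position: [0.592, -0.1952, 0.1634]
eef_rot: [-0.033, 0.707, -0.033, -0.706]
force: [-0.5, 0.7, -1.0]
finger_gap: 0.0573
```

Request:
move_arm(moves=[[255,[0,0,0],[0,0,0]],[255,[0,0,0],[0,0,0]],[255,[0,0,0],[0,0,0]]])

```text
time_s: 5.92
position: [0.5893, -0.1958, 0.1646]
eef_rot: [0.034, -0.706, 0.034, 0.706]
force: [0.9, -0.5, -0.1]
finger_gap: 0.0277
```

```bash
python3 - <<'E'
from h import *
s=bot.state();print(s['position'],s['force'],s['time_s'],s['finger_gap'])
b=bot.capture("side")[:,:,::-1][115:235,290:400]
cv2.imwrite("pics/side3.png",cv2.resize(b,None,fx=5,fy=5,interpolation=cv2.INTER_CUBIC))
E
```

```text
[ 0.58926652 -0.19575182  0.16463326] [ 0.85296073 -0.4741017  -0.13076269] 5.925 0.027719862270122575
```

View pics/side3.png

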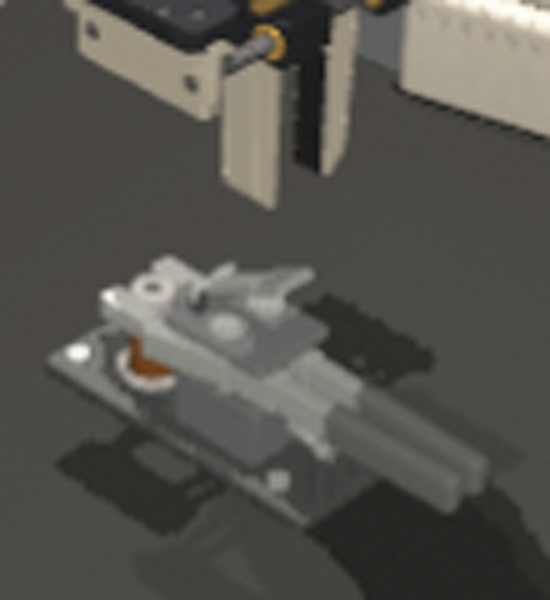

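The pliers hold by themselves with the jaws on the cap and the lever pad up. I'll finish closing the fingers and approach the pad.

Request:
move_arm(moves=[[255,[0,0,0],[0,0,0]],[255,[0,0,0],[0,0,0]],[255,[0,0,-0.02],[0,0,0]],[255,[0,0,-0.02],[0,0,0]],[255,[0,0,-0.005],[0,0,0]],[255,[0,0,0],[0,0,0]]])

```text
time_s: 6.72
position: [0.5897, -0.1956, 0.1198]
eef_rot: [0.034, -0.706, 0.034, 0.707]
force: [-0.5, -0.0, -0.3]
finger_gap: 0.0003
```

Request:
move_arm(moves=[[255,[0,0,-0.003],[0,0,0]],[255,[0,0,-0.003],[0,0,0]],[255,[0,0,-0.003],[0,0,0]],[255,[0,0,0],[0,0,0]]])

```text
time_s: 7.22
position: [0.5902, -0.1957, 0.1108]
eef_rot: [-0.034, 0.707, -0.034, -0.706]
force: [0.7, -0.3, -0.4]
finger_gap: 0.0005
```

```bash
python3 - <<'E'
from h import *
b=bot.capture("side")[:,:,::-1][115:235,290:400]
cv2.imwrite("pics/side4.png",cv2.resize(b,None,fx=5,fy=5,interpolation=cv2.INTER_CUBIC))
E
```

```text
(no output)
```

View pics/side4.png

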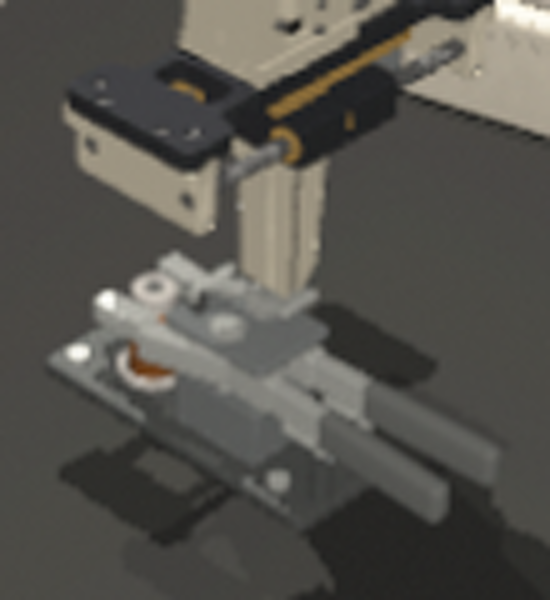

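The lever is partly down and the handles have parted, but perhaps not fully. I'll press a little further.

Request:
move_arm(moves=[[255,[0,0,-0.003],[0,0,0]],[255,[0,0,-0.003],[0,0,0]],[255,[0,0,-0.002],[0,0,0]],[255,[0,0,0],[0,0,0]]])

```text
time_s: 7.78
position: [0.5898, -0.1956, 0.1023]
eef_rot: [0.034, -0.706, 0.034, 0.706]
force: [0.4, 0.3, -0.0]
finger_gap: 0.0008
```

```bash
python3 - <<'E'
from h import *
b=bot.capture("side")[:,:,::-1][115:235,290:400]
cv2.imwrite("pics/side5.png",cv2.resize(b,None,fx=5,fy=5,interpolation=cv2.INTER_CUBIC))
E
```

```text
(no output)
```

View pics/side5.png

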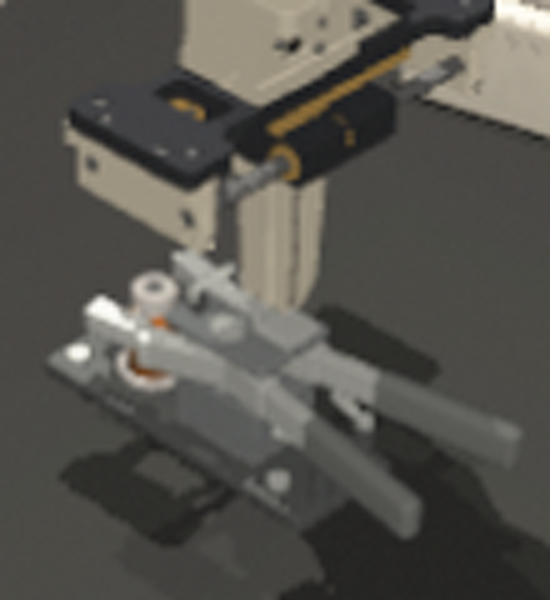

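The lever is flat, the handles are open and the jaws are off the cap. I'll retreat straight up and check.

Request:
move_arm(moves=[[255,[0,0,0.02],[0,0,0]],[255,[0,0,0.04],[0,0,0]],[255,[0,0,0.05],[0,0,0]],[255,[-0.04,-0.03,0.03],[0,0,0]],[255,[-0.04,-0.04,0],[0,0,0]],[255,[0,-0.04,0],[0,0,0]],[255,[0,-0.04,0],[0,0,0]],[255,[0,0,0],[0,0,0]]])

```text
time_s: 8.82
position: [0.5089, -0.3492, 0.2428]
eef_rot: [-0.035, 0.706, -0.036, -0.706]
force: [0.1, -0.3, -0.6]
finger_gap: 0.0003
```

```bash
python3 - <<'E'
from h import *
s=bot.state();print(s['position'],s['force'],s['time_s'])
b=bot.capture("side")[:,:,::-1][155:235,290:400]
cv2.imwrite("pics/side6.png",cv2.resize(b,None,fx=7,fy=7,interpolation=cv2.INTER_CUBIC))
cv2.imwrite("pics/top6.png",bot.capture("top")[:,:,::-1])
E
```

```text
[ 0.50893685 -0.34917879  0.24278904] [ 0.05139779 -0.34546929 -0.60005197] 8.825
```

View pics/side6.png

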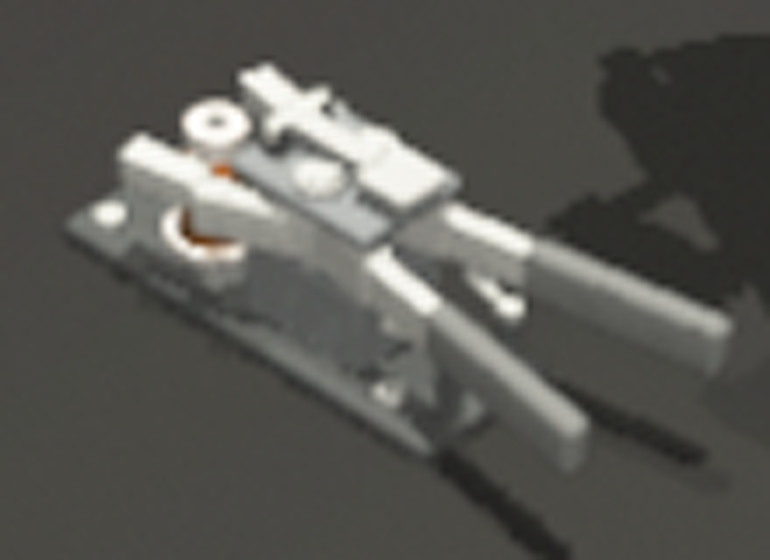

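View pics/top6.png

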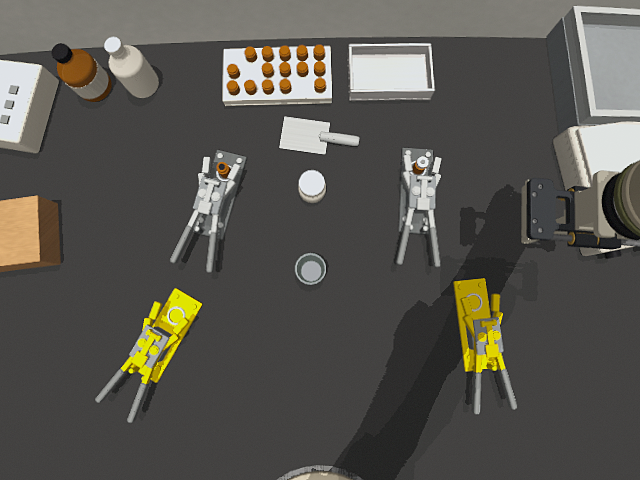

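The pliers are back to the open pose. In the side crop the sleeve ends are at (573,427) and (718,322), as before, and the cap is at (215,122), unmoved. The vial is upright, the spare pliers are untouched and the robot is clear.

```bash
python3 -c "
from cell import bot
print(bot.job_done())"
```

```text
the job is handed in; nothing more can be done
None
```

The job is done and handed in at about 9 s of robot time. I squeezed the handles of the pliers with the capped vial until they locked on the cap, then let go. I then pressed the release lever with the closed fingertips, and the pliers sprang open.

- **Lock held:** with the fingers clear, the pictures showed the handles staying together, the jaws on the cap and the lever pad up.
- **Release:** the first 9 mm of downward travel left the lever partly down and the handles only partly open, so I pressed about 8 mm further. After that the lever lay flat and the handles were open.
- **Final state:** the handles, lever and cap are back at their starting pixel positions, and the vial is standing in its nest. The other pliers look untouched and the robot is clear.
- **Forces:** wrist-force readings at the end of each move stayed within a few newtons. The lever press itself never showed in them, so I judged the release from the pictures.

No check failed or disagreed.

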